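# Chock a washed bottle on the sloping drainer

## Robot

A 6-joint arm with a two-finger parallel gripper is mounted at the origin on the work surface. World frame = base frame: x ahead of the robot, y to its left, z up, the work surface at z = 0. Lengths are in m, angles in rad, forces in N, time in s.
With the tool pointing down it reaches from about 0.425 to 0.95 m from the base axis. Payload 3.5 kg.
Tool frame: the origin (TCP) lies at the very end of the fingers, on their centre line; the grasp point (between the pads) lies 19 mm behind it; z points along the fingers, y is the line along which they close (so a half turn about z gives the same grasp; the last joint's range is limited). The gripper opens to 85 mm and grips with 20 to 120 N. Pads are 22 mm wide; open, the fingers measure 114 mm over their backs; the gripper's body (76 mm by 85 mm) begins 54 mm behind the grasp point. The pads swing forward as they close: fully open they stand 13 mm farther back than shut.
Start: joints at [0.989, 0.286, 1.577, -0, 1.279, -0.15], TCP at [0.282, 0.613, 0.231] pointing down, gripper open.
Joint ranges: [-2.77, 2.77], [-0.9, 2.22], [0.21, 2.48], [-1.53, 4.67], [0.24, 2.81], [-2.84, 2.84]. Speed limits (rad/s): [2.79, 2.79, 3.14, 3.14, 3.14, 3.14].

## Interface

Orientations are given as a unit quaternion [x, y, z, w].
In Python, from plant import ctrl, optics, sign_off gives the robot as it stands.
- The arm moves only by the shell command python3 -m creep 'ROWS' [FORCE]. ROWS is JSON, a list of rows, each an object of numbers: "x", "y", "z": the shift along the tool's x, y, z in mm; "rx", "ry", "rz": the turn, a rotation vector about the tool's x, y, z in degrees; "grip": the opening, from 0 (shut) to 1 (fully open). In form: [{"x": .., "y": .., "z": .., "rx": .., "ry": .., "rz": .., "grip": ..}, ...]. A call has exactly 10 rows; each row shifts and turns the commanded pose from where the row before left it, along the tool's axes as they then stand; what a row does not reach is not made up. A row lasts 1/12 s, in which the tool goes at most 41.7 mm and 7.16 degrees, less where a joint would pass 70% of its speed; a pose out of reach is approached as far as the arm can. A call with a gripper value outside its range is refused whole. The fingers move at their own pace and stop on an object; FORCE is the grip in N (left out, the last holds). Time passes only in rows, so rows that do not move let the fingers close, or fill a call up. It gives the time, the measured TCP pose, the force, the opening and the grip force at its end, in the units of the state.
- ctrl.get_state(): the state, without advancing time (a new reading comes with each control period).
- optics.read_camera(name): name is "scene" or "top" or "wrist"; returns a dict with "color" (400x640x3 uint8, blue, green, red), "K" (3x3 intrinsics, pixels), "R" (3x3) and "t" (3): a world point X has camera coordinates R X + t. Camera axes: x right, y down, z forward; pixel columns grow to the right and rows downward; lengths in m; the calibration is good to about 2 mm. The wrist camera is an equidistant fisheye: a pixel r from the principal point sees the ray r / f radians off the axis. A picture is of the moment at which its call begins. There is no depth.
- sign_off(): hands the job in; it is judged then, once.
The state is a dict: "time": time; "qpos": joint angles; "dq": joint speeds; "joint_efforts": joint torques, N m; "eef_pos": TCP position; "tcp_rot": TCP orientation; "contact_force": force on the tool from outside, world axes, zero at the start; "wrist_torque": the same for the moment, N m; "opening": opening from 0.0 (shut) to 1.0 (fully open); "finger_force": force on a finger pad.
Only numpy, scipy, OpenCV 4.12 (cv2) and the standard library are available. Lean on these libraries where they do the work, as an engineer would, in place of code of your own. Each camera call takes 0.05 s, during which the arm holds its last target. There are 200 camera calls.

## Task

The washed bottle has to drain lying on the sloping metal drainer, where it would roll off. First fit the wooden two-pronged stop flat on the drainer with its hole over the steel pin (nudge it about until it drops over the pin) and its prongs pointing straight uphill; then lay the bottle across the slope, its middle at the stop, against the tips of both prongs, and let go only once they keep it from rolling. Never let the bottle roll freely or fall, and leave the other things on the ledge where they are.

Things in the scene. Friction and masses are not known exactly. Their poses are not given: they have to be found in the camera images.
- deck: Top plate of the drainer: bare metal, 190 (x) by 220 (y) mm, 10 mm thick, fixed, tilted 6 degrees. Origin at the middle of its top surface, 24 mm above the ledge; z is the surface normal, +y points straight uphill along the surface, x is level. No rim: round things roll off its low (-y) edge.
- pin (a point): Foot of the fixed upright steel pin on the deck, at deck (0, -60, 0) mm. The pin is 14 mm in diameter with a tapered top, 14 mm tall, square to the deck.
- stop: Loose dark wooden U-shaped stop, 16 mm thick, 0.14 kg, lying flat. Origin: underside, centre of its 20 mm through hole. Cross-bar x -20 to 20, y -65 to 65 mm; grip it across its 40 mm at the hole. Two prongs reach x = +62, 28 mm wide at the bar's ends (74 mm finger gap between). z up. A bottle lying against both prong tips on the deck has its axis 87 mm from the hole along the stop's +x.
- prongs (a point): Point midway between the prong tips of the stop, at stop (62, 0, 8) mm.
- bottle: Amber glass bottle with steel lid, lying on its side, 0.28 kg. Origin on the axis at the middle of the cylinder, 56 mm in diameter, x -65 to +65 mm; +x runs along the axis to the neck and the lid (32 mm wide, x 94 to 116 mm). y and z turn as it rolls. At the start it lies level in the soap dish; grip it across its middle from above. Its neck may point to either side on the drainer.
- soap_dish: Blue-white ceramic soap dish, fixed, 120 (x) by 84 (y) mm, 6 mm base, with notched ridges 16 mm tall at x = -48 and +48 mm that hold the bottle along the dish's x, its axis 40 mm above the ledge; finger room between them down to the base. Origin under its centre. Dish and stop may start on either side of the drainer.
- jug: Bystander: steel jug, 160 mm tall, with a handle. Origin under its centre.
- mug: Bystander: grey plastic mug, 80 mm wide, 90 mm tall. Origin under its centre.
- jar: Bystander: glass jar with a lid, 68 mm wide, 100 mm tall, upright. Origin under its centre.
- tumbler: Bystander: steel tumbler, 72 mm wide, 100 mm tall. Origin under its centre.
- brush: Bystander: wooden brush about 200 mm long, lying flat between the drainer and the robot.
- soap: Bystander: bar of white soap, 55 by 85 by 25 mm. Origin under its centre.
There are look-alikes about, which are no part of the job. Of the things that look like the bottle, the smaller one is meant.

How it is judged:
By the outcome, as a careful person would: the job done as asked, in the order asked, and still so for the second after the job is handed in, with the robot touching nothing.
It also fails if it takes over 51 s, if anything falls off the work surface, if the arm or the gripper's body presses on something with over 40 N, if the wrist force passes 120 N, or if a joint passes its speed limit or range.

## Working session

There is one attempt and no reset: what is moved stays moved. The work goes in short steps, Python scripts to look and compute and a shell command to move; the robot and the scene stay as the last step left them, time stands still between calls to the robot, and variables do not carry over. Pictures are saved under pics/ and viewed, at most 10 in all, crops included, and the job is handed in when it is done.

```bash
ls; mkdir -p pics
cat > h.py <<'E'
import numpy as np,cv2
from scipy.spatial.transform import Rotation as Rn
from plant import ctrl,optics
def ray(c,uv):
    K,R,t=[np.array(c[k],float) for k in("K","R","t")]
    p=np.linalg.inv(K)@[uv[0],uv[1],1]
    d=p.copy()
    if c.get('fish'):
        r=np.hypot(p[0],p[1]); d=np.array([p[0]/r*np.sin(r),p[1]/r*np.sin(r),np.cos(r)])
    return -R.T@t,R.T@d
def atz(c,uv,z):
    o,d=ray(c,uv); return o+d*(z-o[2])/d[2]
def px(c,X):
    K,R,t=[np.array(c[k],float) for k in("K","R","t")]
    p=R@X+t
    if c.get('fish'):
        r=np.hypot(p[0],p[1]); th=np.arctan2(r,p[2]); return (K@[p[0]/r*th,p[1]/r*th,1])[:2]
    q=K@p; return q[:2]/q[2]
def cam(n,f=None):
    c=optics.read_camera(n); c['fish']=n=='wrist'
    if f: cv2.imwrite(f'pics/{f}.png',c['color'])
    np.savez(f'{n}.npz',**c)
    return c
def load(n):
    c=dict(np.load(n+'.npz')); c['fish']=n=='wrist'; return c
E
python3 - <<'E'
from h import *
a=cam('scene');b=cam('top')
cv2.imwrite('pics/s1.png',a['color']);cv2.imwrite('pics/t1.png',b['color'])
for c in(a,b): print(-c['R'].T@c['t'],c['K'][0,0],c['R'])
s=ctrl.get_state();print(s)
E
```

```text
pics
[1.15213018 0.31310887 0.70522491] 372.1516832187222 [[-0.36263856  0.93187261 -0.01032999]
 [ 0.65919783  0.24866028 -0.70966632]
 [-0.65874994 -0.26416188 -0.70446221]]
[0.38413264 0.03775458 1.20267279] 475.3990873704391 [[-0.02270007 -0.99962603 -0.01524839]
 [-0.9922632   0.02438979 -0.12173279]
 [ 0.12205918  0.01236707 -0.99244577]]
{'time': 0.1, 'qpos': array([ 9.89003976e-01,  2.87120190e-01,  1.57807235e+00, -6.19565867e-06,
        1.27860639e+00, -1.50012038e-01]), 'dq': array([ 0.00152709, -0.00156249, -0.00128572,  0.00290753, -0.00102608,
        0.00022254]), 'joint_efforts': array([ 1.56088150e-03, -4.07299662e+01, -2.93699992e+01, -7.83969267e-05,
        3.42014326e-03,  4.36320590e-06]), 'eef_pos': array([0.28212071, 0.61254016, 0.23003416]), 'tcp_rot': array([ 2.14216000e-01,  9.76785692e-01, -1.03116972e-03, -3.91923446e-04]), 'contact_force': array([0.68551754, 1.30986446, 0.39480139]), 'wrist_torque': array([-0.04710297,  0.00562239, -0.01041066]), 'finger_force': 0.0, 'opening': 0.9966306358885348}
```

View pics/t1.png

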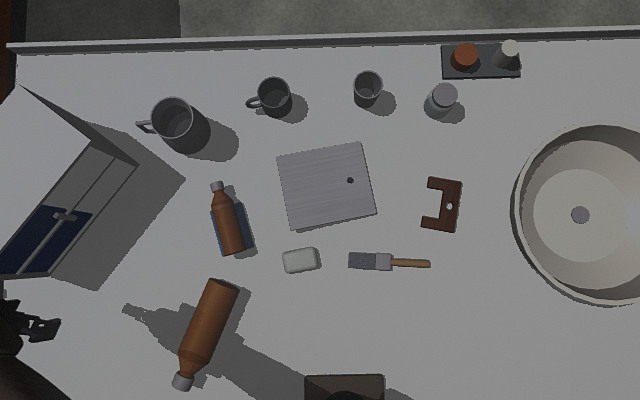

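View pics/s1.png

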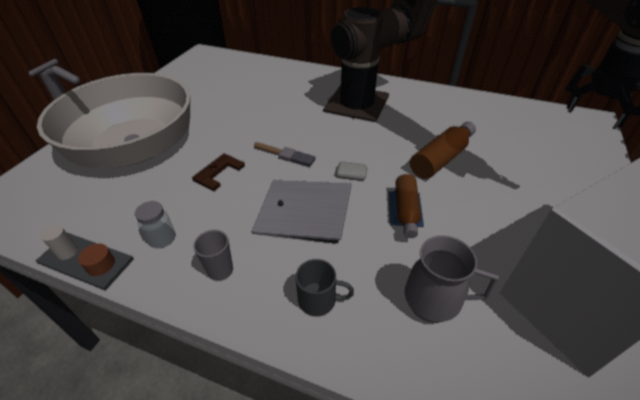

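Top picture: the small bottle lies on the blue dish at (227,218), lid towards (217,187). The look-alike is the big bottle at (208,335), which is larger and not on the dish. The stop is at (443,205) with its prongs to the left. On the deck, the pin is at (350,180), so uphill is image left. A jar lid and an orange cup at (465,57) are unrelated. I choose the small bottle at (227,218) and check it in a close crop.

Run:
```python
from h import *
c=load('top');im=c['color'];cv2.imwrite('pics/c1.png',cv2.resize(im[130:270,200:480],None,fx=2.8,fy=2.8,interpolation=cv2.INTER_CUBIC))
hsv=cv2.cvtColor(im,cv2.COLOR_BGR2HSV).astype(int)
for n,(x0,y0,x1,y1) in dict(stop=(412,168,475,240),bottle=(200,175,260,262)).items():
    h=hsv[y0:y1,x0:x1]; b=im[y0:y1,x0:x1].astype(int)
    m=((h[...,1]>100)&(b[...,2]>b[...,0]+15)).astype(np.uint8)
    cs,_=cv2.findContours(m,cv2.RETR_CCOMP,cv2.CHAIN_APPROX_NONE)
    for k in cs:
        if cv2.contourArea(k)<6: continue
        r=cv2.minAreaRect(k); M=cv2.moments(k)
        print(n,cv2.contourArea(k),np.array([M['m10']/M['m00']+x0,M['m01']/M['m00']+y0]).round(1),(cv2.boxPoints(r)+[x0,y0]).round(1).tolist())
```

```text
stop 1021.0 [444.7 205. ] [[421.1, 227.0], [429.0, 176.5], [461.2, 181.6], [453.2, 232.0]]
stop 7.5 [431.2 222.2] [[429.0, 222.0], [431.0, 220.0], [433.5, 222.5], [431.5, 224.5]]
stop 77.0 [449.3 205.2] [[442.5, 205.5], [450.0, 198.0], [456.5, 204.5], [449.0, 212.0]]
stop 9.0 [445.6 187.4] [[443.0, 187.0], [445.0, 185.0], [448.0, 188.0], [446.0, 190.0]]
stop 9.0 [443.4 182.9] [[441.0, 183.0], [443.5, 180.5], [446.0, 183.0], [443.5, 185.5]]
bottle 989.0 [224.7 222.9] [[207.1, 193.1], [225.8, 187.8], [243.1, 249.9], [224.5, 255.1]]
```

View pics/c1.png

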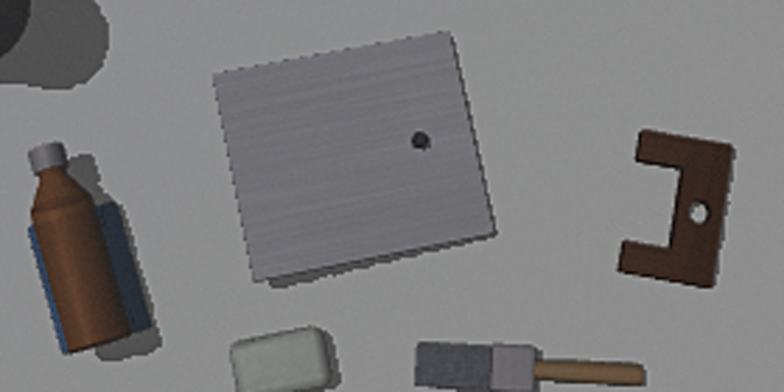

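The crop confirms it: the small bottle is on the blue dish, neck up-left. Deck corners in the crop are (214,73), (451,33), (496,235) and (255,281), the pin is at (420,139) and the stop hole at (698,212).

Run:
```python
from h import *
from scipy.optimize import least_squares
c=load('top')
P=lambda l:np.array(l)/2.8+[200,130]-0.3
def T(p,z,tilt=0): 
    R=Rn.from_euler('ZX',[p[2],tilt]); return lambda q:R.apply(q)+[p[0],p[1],z]
def fit(q,uv,z,tilt,p0):
    f=lambda p:np.ravel([px(c,X)-u for X,u in zip(T(p,z,tilt)(np.array(q,float)),uv)])
    s=least_squares(f,p0,loss='soft_l1');print(s.x,np.degrees(s.x[2]),'res',np.round(f(s.x),1));return s.x
# deck: left=uphill(+y), x level -> right of +y ; world +y left => deck x ~ world +x (image up)
q=[[.095,.11,0],[.095,-.11,0],[-.095,-.11,0],[-.095,.11,0],[0,-.06,.012]]
d=fit(q,P([(214,73),(451,33),(496,235),(255,281),(420,138)]),.024,np.radians(6),[.55,.1,0])
q=[[.062,-.065,.016],[-.02,-.065,.016],[-.02,.065,.016],[.062,.065,.016],[0,0,.012]]
uv=P([(640,130),(735,146),(713,289),(619,271),(698,212)])
# +x is image-left = world +y; 
s=fit([[a,-b,z] for a,b,z in q] if 0 else q,uv,0,0,[.5,-.2,1.57])
s2=fit([[a,-b,z] for a,b,z in q],uv,0,0,[.5,-.2,1.57])
# bottle: lid top centre & base
L=P([(48,157)])[0];B=P([(97,340)])[0]
l=atz(c,L,.04);b=atz(c,B,.04);u=(l-b)/np.linalg.norm(l-b);print('lid,base',l,b,np.linalg.norm(l-b),'mid',l-u*.105,np.degrees(np.arctan2(u[1],u[0])))
A=T(d,.024,np.radians(6))
print('pin',A(np.array([[0,-.06,0],[0,-.06,.014]])),'bottle target',A(np.array([[0,.027,.028]])))
```

```text
[0.55879397 0.03170574 0.17571732] 10.06786074925881 res [-0.1  0.   0.1 -0.7 -0.2 -0.2 -0.4  0.2  0.6  0.5]
[ 0.49943631 -0.27496707  1.36801981] 78.38176157824157 res [ 0.7 -0.2 -0.8 -0.2 -0.5 -0.3  0.3  0.3  0.3  0.3]
[ 0.50038907 -0.27493015  1.66874855] 95.61224904935985 res [  0.6  58.   -0.5  48.2  -0.8 -54.2   0.4 -43.8   0.2  -0. ]
lid,base [0.56038048 0.30328355 0.04      ] [0.39835586 0.25996664 0.04      ] 0.1677150284265597 mid [0.45894303 0.27616448 0.04      ] 14.967840919672252
pin [[ 0.56922538 -0.02704672  0.01772829]
 [ 0.5694812  -0.02848759  0.0316516 ]] bottle target [[0.55461149 0.05526261 0.05466888]]
```

```bash
cat > go.py <<'E'
# usage: go.py x y z heading_deg tilt_deg : remaining motion in tool axes (tool y at heading; tilt = deck slope)
import sys
from h import *
x,y,z,h,t=map(float,sys.argv[1:6]); s=ctrl.get_state()
R=Rn.from_quat(s['tcp_rot'])
a=np.radians(h);Y=np.array([np.cos(a),np.sin(a),0]);X=np.array([-np.sin(a),np.cos(a),0])
# uphill = heading 100.07; tilt rotates about level axis
u=np.radians(100.07-90); Rt=Rn.from_rotvec(np.radians(t)*np.array([np.cos(u),np.sin(u),0]))
G=Rt*Rn.from_matrix(np.c_[X,Y,[0,0,-1]])
rv=np.degrees((R.inv()*G).as_rotvec()); d=(np.array([x,y,z])-s['eef_pos'])*1000
print('t',round(s['time'],2),'pos',s['eef_pos'].round(4),'F',s['contact_force'].round(1),'op',round(s['opening'],3),'ff',round(s['finger_force'],1))
print('shift now-axes',R.inv().apply(d).round(1),'after-turn axes',G.inv().apply(d).round(1),'rot',rv.round(2))
E
python3 -m creep '[{"z":-20,"rz":-6.5},{"z":-20,"rz":-6.5},{"x":-10,"y":-34},{"x":-10,"y":-34},{"x":-10,"y":-34},{"x":-10,"y":-34},{"x":-10,"y":-34},{"x":-10,"y":-34},{"x":-26.7,"y":-23.7},{"x":-26.7,"y":-23.7}]'
python3 -m creep '[{"x":-26.7,"y":-23.7},{"x":-26.7,"y":-23.7},{"x":-26.7,"y":-23.7},{"x":-26.7,"y":-23.7},{"x":-26.7,"y":-23.7},{"x":-11,"y":-35},{"x":-11,"y":-35},{"x":-11,"y":-35},{"x":-11,"y":-35},{"x":-11,"y":-35}]'
python3 go.py 0.4994 -0.275 0.12 78.4 0
```

```text
t 0.1 pos [0.2821 0.6125 0.23  ] F [0.7 1.3 0.4] op 0.997 ff 0.0
shift now-axes [-568.8 -714.9  111.4] after-turn axes [-391.3 -825.7  110. ] rot [ -0.12  -0.03 -13.14]$[0]: bad value
$[0]: bad value
```

```bash
python3 -m creep '[{"x":0,"y":0,"z":-20,"rx":0,"ry":0,"rz":-6.5,"grip":1},{"x":0,"y":0,"z":-20,"rx":0,"ry":0,"rz":-6.5,"grip":1},{"x":-10,"y":-34,"z":0,"rx":0,"ry":0,"rz":0,"grip":1},{"x":-10,"y":-34,"z":0,"rx":0,"ry":0,"rz":0,"grip":1},{"x":-10,"y":-34,"z":0,"rx":0,"ry":0,"rz":0,"grip":1},{"x":-10,"y":-34,"z":0,"rx":0,"ry":0,"rz":0,"grip":1},{"x":-10,"y":-34,"z":0,"rx":0,"ry":0,"rz":0,"grip":1},{"x":-10,"y":-34,"z":0,"rx":0,"ry":0,"rz":0,"grip":1},{"x":-27,"y":-24,"z":0,"rx":0,"ry":0,"rz":0,"grip":1},{"x":-27,"y":-24,"z":0,"rx":0,"ry":0,"rz":0,"grip":1}]'
python3 go.py 0.4994 -0.275 0.12 78.4 0
```

```text
time: 0.93
eef_pos: [0.3422, 0.3415, 0.271]
tcp_rot: [0.102, 0.995, -0.0, -0.0]
contact_force: [0.6, 0.4, 0.3]
opening: 0.998
finger_force: 0.0
t 0.93 pos [0.3422 0.3415 0.271 ] F [0.6 0.4 0.3] op 0.998 ff 0.0
shift now-axes [-278.5 -572.1  151. ] after-turn axes [-278.  -572.3  151. ] rot [-0.   -0.01 -0.05]
```

```bash
python3 -m creep '[{"x":-27,"y":-24,"z":0,"rx":0,"ry":0,"rz":0,"grip":1},{"x":-27,"y":-24,"z":0,"rx":0,"ry":0,"rz":0,"grip":1},{"x":-27,"y":-24,"z":0,"rx":0,"ry":0,"rz":0,"grip":1},{"x":-27,"y":-24,"z":0,"rx":0,"ry":0,"rz":0,"grip":1},{"x":-27,"y":-24,"z":0,"rx":0,"ry":0,"rz":0,"grip":1},{"x":-11,"y":-34,"z":0,"rx":0,"ry":0,"rz":0,"grip":1},{"x":-11,"y":-34,"z":0,"rx":0,"ry":0,"rz":0,"grip":1},{"x":-11,"y":-34,"z":0,"rx":0,"ry":0,"rz":0,"grip":1},{"x":-11,"y":-34,"z":10,"rx":0,"ry":0,"rz":0,"grip":1},{"x":-11,"y":-34,"z":15,"rx":0,"ry":0,"rz":0,"grip":1}]' | head -2
python3 -m creep '[{"x":-11,"y":-34,"z":15,"rx":0,"ry":0,"rz":0,"grip":1},{"x":-11,"y":-34,"z":15,"rx":0,"ry":0,"rz":0,"grip":1},{"x":-11,"y":-34,"z":15,"rx":0,"ry":0,"rz":0,"grip":1},{"x":-11,"y":-34,"z":15,"rx":0,"ry":0,"rz":0,"grip":1},{"x":-11,"y":-34,"z":15,"rx":0,"ry":0,"rz":0,"grip":1},{"x":-11,"y":-34,"z":15,"rx":0,"ry":0,"rz":0,"grip":1},{"x":-11,"y":-34,"z":15,"rx":0,"ry":0,"rz":0,"grip":1},{"x":-5,"y":-8,"z":15,"rx":0,"ry":0,"rz":0,"grip":1},{"x":0,"y":0,"z":0,"rx":0,"ry":0,"rz":0,"grip":1},{"x":0,"y":0,"z":0,"rx":0,"ry":0,"rz":0,"grip":1}]' |head -2
python3 - <<'E'
from h import *
c=cam('wrist','w1');print(px(c,np.array([.4994,-.275,.016])),c['K'])
E
python3 go.py 0.4994 -0.275 0.12 78.4 0
```

```text
time: 1.77
eef_pos: [0.4705, 0.0187, 0.2476]
time: 2.6
eef_pos: [0.499, -0.2367, 0.1248]
[273.96926004 202.86411339] [[309.70691629   0.         316.40236651]
 [  0.         309.70691629 194.76913821]
 [  0.           0.           1.        ]]
t 2.65 pos [ 0.4996 -0.2364  0.126 ] F [0.4 0.7 0.7] op 1.0 ff 0.0
shift now-axes [ -7.6 -37.9   5.9] after-turn axes [ -7.5 -37.9   6. ] rot [ 0.06 -0.08 -0.15]
```

View pics/w1.png

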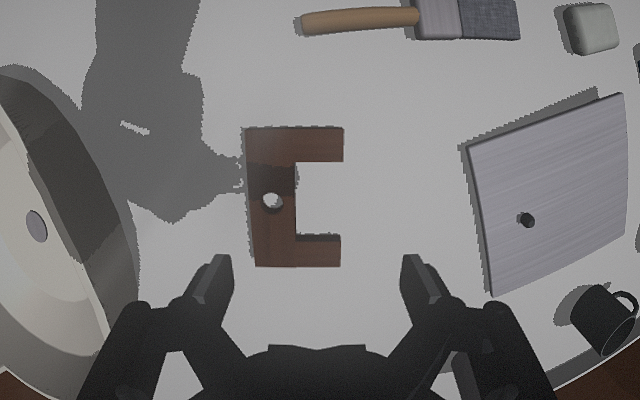

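Wrist view: the stop hole is at (272,201), the prongs point right and the pin top is at (527,219). This agrees with the top-camera fit. I refit the hole and pin from here.

Run:
```python
from h import *
c=load('wrist')
print('pin px',px(c,np.array([.5694,-.0284,.0305])),'meas at z.0305',atz(c,(526,217),.0305))
print('hole centre',atz(c,(272.5,201),.010))
p=[atz(c,u,.016) for u in((245,129),(344,127),(340,266.5),(254,266.5))]
for q in p: print(q.round(4))
print('tips mid',(p[1]+p[2])/2,'back mid',(p[0]+p[3])/2,'head along bar',np.degrees(np.arctan2(*(p[1]-p[2])[[1,0]])))
```

```text
pin px [532.03630373 223.0525032 ] meas at z.0305 [ 0.56035601 -0.03741025  0.0305    ]
hole centre [ 0.49942659 -0.27716498  0.01      ]
[ 0.4315 -0.2832  0.016 ]
[ 0.4473 -0.2034  0.016 ]
[ 0.5751 -0.2301  0.016 ]
[ 0.559  -0.3112  0.016 ]
tips mid [ 0.51118669 -0.21674157  0.016     ] back mid [ 0.49521604 -0.29719678  0.016     ] head along bar 168.22446643670852
```

```bash
python3 -m creep '[{"x":-4,"y":-20,"z":0,"rx":0,"ry":0,"rz":0,"grip":1},{"x":-3.5,"y":-19,"z":10,"rx":0,"ry":0,"rz":0,"grip":1},{"x":0,"y":0,"z":25,"rx":0,"ry":0,"rz":0,"grip":1},{"x":0,"y":0,"z":25,"rx":0,"ry":0,"rz":0,"grip":1},{"x":0,"y":0,"z":25,"rx":0,"ry":0,"rz":0,"grip":1},{"x":0,"y":0,"z":20,"rx":0,"ry":0,"rz":0,"grip":1},{"x":0,"y":0,"z":10,"rx":0,"ry":0,"rz":0,"grip":1},{"x":0,"y":0,"z":5,"rx":0,"ry":0,"rz":0,"grip":1},{"x":0,"y":0,"z":0,"rx":0,"ry":0,"rz":0,"grip":1},{"x":0,"y":0,"z":0,"rx":0,"ry":0,"rz":0,"grip":0.6}]' 40
python3 go.py 0.499 -0.2765 0.002 78.4 0
```

```text
time: 3.48
eef_pos: [0.5005, -0.2769, 0.0078]
tcp_rot: [0.102, 0.995, -0.001, 0.001]
contact_force: [1.1, 0.2, -0.1]
opening: 0.886
finger_force: 0.0
t 3.48 pos [ 0.5005 -0.2769  0.0078] F [ 1.1  0.2 -0.1] op 0.886 ff 0.0
shift now-axes [1.6 0.1 5.8] after-turn axes [1.5 0.1 5.8] rot [-0.06  0.12 -0.09]
```

```bash
python3 -m creep '[{"x":1,"y":0,"z":4,"rx":0,"ry":0,"rz":0,"grip":0.6},{"x":0,"y":0,"z":0,"rx":0,"ry":0,"rz":0,"grip":0.4},{"x":0,"y":0,"z":0,"rx":0,"ry":0,"rz":0,"grip":0.2},{"x":0,"y":0,"z":0,"rx":0,"ry":0,"rz":0,"grip":0.2},{"x":0,"y":0,"z":0,"rx":0,"ry":0,"rz":0,"grip":0.2},{"x":0,"y":0,"z":0,"rx":0,"ry":0,"rz":0,"grip":0.2},{"x":0,"y":0,"z":0,"rx":0,"ry":0,"rz":0,"grip":0.2},{"x":0,"y":0,"z":0,"rx":0,"ry":0,"rz":0,"grip":0.2},{"x":0,"y":0,"z":0,"rx":0,"ry":0,"rz":0,"grip":0.2},{"x":0,"y":0,"z":0,"rx":0,"ry":0,"rz":0,"grip":0.2}]' 40
python3 go.py 0.5694 -0.0275 0.08 100.07 6
```

```text
time: 4.32
eef_pos: [0.499, -0.2771, 0.0033]
tcp_rot: [0.102, 0.995, -0.0, 0.001]
contact_force: [-0.6, 0.6, 5.2]
opening: 0.459
finger_force: 42.3
t 4.32 pos [ 0.499  -0.2771  0.0033] F [-0.6  0.6  5.2] op 0.459 ff 42.3
shift now-axes [-18.2 258.6 -76.9] after-turn axes [-112.9  240.2  -51.9] rot [ -5.98   1.21 -21.79]
```

```bash
python3 -m creep '[{"x":0,"y":0,"z":-15,"rx":0,"ry":0,"rz":0,"grip":0.2},{"x":0,"y":0,"z":-30,"rx":0,"ry":0,"rz":0,"grip":0.2},{"x":0,"y":0,"z":-30,"rx":0,"ry":0,"rz":0,"grip":0.2},{"x":0,"y":0,"z":-10,"rx":-1.5,"ry":0.3,"rz":-5.45,"grip":0.2},{"x":0,"y":0,"z":0,"rx":-1.5,"ry":0.3,"rz":-5.45,"grip":0.2},{"x":0,"y":0,"z":0,"rx":-1.5,"ry":0.3,"rz":-5.45,"grip":0.2},{"x":0,"y":0,"z":0,"rx":-1.5,"ry":0.3,"rz":-5.45,"grip":0.2},{"x":-14,"y":28,"z":0,"rx":0,"ry":0,"rz":0,"grip":0.2},{"x":-14,"y":28,"z":0,"rx":0,"ry":0,"rz":0,"grip":0.2},{"x":-14,"y":28,"z":0,"rx":0,"ry":0,"rz":0,"grip":0.2}]' 60
python3 go.py 0.57 -0.0315 0.0505 100.07 6
```

```text
time: 5.15
eef_pos: [0.5245, -0.186, 0.0951]
tcp_rot: [-0.087, 0.995, 0.053, -0.006]
contact_force: [0.7, 0.4, -1.5]
opening: 0.453
finger_force: 62.1
t 5.15 pos [ 0.5245 -0.186   0.0951] F [ 0.7  0.4 -1.5] op 0.453 ff 62.1
shift now-axes [-71.7 138.7  59.6] after-turn axes [-71.8 138.8  59.4] rot [ 0.17 -0.12 -0.11]
```

```bash
python3 -m creep '[{"x":-15,"y":28,"z":0,"rx":0,"ry":0,"rz":0,"grip":0.2},{"x":-15,"y":28,"z":5,"rx":0,"ry":0,"rz":0,"grip":0.2},{"x":-15,"y":28,"z":5,"rx":0,"ry":0,"rz":0,"grip":0.2},{"x":-15,"y":28,"z":10,"rx":0,"ry":0,"rz":0,"grip":0.2},{"x":-5,"y":12,"z":10,"rx":0,"ry":0,"rz":0,"grip":0.2},{"x":0,"y":0,"z":10,"rx":0,"ry":0,"rz":0,"grip":0.2},{"x":0,"y":0,"z":10,"rx":0,"ry":0,"rz":0,"grip":0.2},{"x":0,"y":0,"z":0,"rx":0,"ry":0,"rz":0,"grip":0.2},{"x":0,"y":0,"z":0,"rx":0,"ry":0,"rz":0,"grip":0.2},{"x":0,"y":0,"z":0,"rx":0,"ry":0,"rz":0,"grip":0.2}]' 60
python3 go.py 0.57 -0.0315 0.0505 100.07 6
python3 - <<'E'
from h import *
a=cam('top');b=cam('scene')
A=cv2.resize(a['color'][120:240,280:400],(400,400),interpolation=cv2.INTER_CUBIC)
B=cv2.resize(b['color'][150:250,240:340],(400,400),interpolation=cv2.INTER_CUBIC)
cv2.imwrite('pics/h1.png',np.hstack([A,B]))
E
```

```text
time: 5.98
eef_pos: [0.5666, -0.0503, 0.0594]
tcp_rot: [-0.087, 0.995, 0.053, -0.005]
contact_force: [0.3, 0.7, -1.4]
opening: 0.449
finger_force: 62.1
t 5.98 pos [ 0.5666 -0.0503  0.0594] F [ 0.3  0.7 -1.4] op 0.449 ff 62.1
shift now-axes [-6.6 16.8 10.8] after-turn axes [-6.7 16.8 10.8] rot [ 0.08 -0.05 -0.1 ]
```

View pics/h1.png

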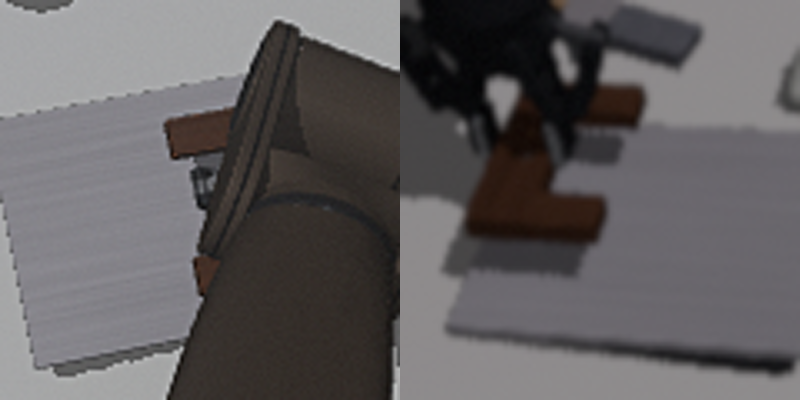

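The stop is held level with the deck, prongs uphill. The pin is hidden behind it. I cross-check the pin from the first scene picture, at about (281,203).

Run:
```python
from h import *
c=load('scene');im=cv2.imread('pics/s1.png')
g=im[194:214,270:292].astype(int).sum(2); m=g<np.median(g)-90
ys,xs=np.nonzero(m);u=(xs.mean()+270,ys.mean()+194);print(u,m.sum());print(atz(c,u,.0247))
# known ref: stop hole in s1? compare top
t=load('top');g=cv2.imread('pics/t1.png')[172:190,340:360].astype(int).sum(2);m=g<np.median(g)-90
ys,xs=np.nonzero(m);u=(xs.mean()+340,ys.mean()+172);print(u,m.sum());print(atz(t,u,.028))
```

```text
(np.float64(280.1034482758621), np.float64(202.68965517241378)) 29
[ 0.57088514 -0.02919338  0.0247    ]
(np.float64(350.05405405405406), np.float64(179.8108108108108)) 37
[ 0.56892583 -0.02772052  0.028     ]
```

```bash
python3 -m creep '[{"x":-3.5,"y":9,"z":0,"rx":0,"ry":0,"rz":0,"grip":0.2},{"x":-3,"y":8,"z":5,"rx":0,"ry":0,"rz":0,"grip":0.2},{"x":0,"y":0,"z":8,"rx":0,"ry":0,"rz":0,"grip":0.2},{"x":0,"y":0,"z":6,"rx":0,"ry":0,"rz":0,"grip":0.2},{"x":0,"y":0,"z":3,"rx":0,"ry":0,"rz":0,"grip":0.2},{"x":0,"y":0,"z":0,"rx":0,"ry":0,"rz":0,"grip":0.2},{"x":0,"y":0,"z":0,"rx":0,"ry":0,"rz":0,"grip":0.2},{"x":0,"y":0,"z":0,"rx":0,"ry":0,"rz":0,"grip":0.2},{"x":0,"y":0,"z":0,"rx":0,"ry":0,"rz":0,"grip":0.2},{"x":0,"y":0,"z":0,"rx":0,"ry":0,"rz":0,"grip":0.2}]' 60
python3 go.py 0.57 -0.0283 0.0227 100.07 6
```

```text
time: 6.92
eef_pos: [0.57, -0.0291, 0.0398]
tcp_rot: [-0.088, 0.995, 0.053, -0.005]
contact_force: [1.1, -0.4, -1.1]
opening: 0.449
finger_force: 62.1
t 6.92 pos [ 0.57   -0.0291  0.0398] F [ 1.1 -0.4 -1.1] op 0.449 ff 62.1
shift now-axes [-0.2 -1.1 17.1] after-turn axes [-0.2 -1.  17.1] rot [ 0.06 -0.   -0.  ]
```

Descend slowly, feeling for the pin.

```bash
python3 -m creep '[{"x":0,"y":-1,"z":2,"rx":0,"ry":0,"rz":0,"grip":0.2},{"x":0,"y":0,"z":2,"rx":0,"ry":0,"rz":0,"grip":0.2},{"x":0,"y":0,"z":2,"rx":0,"ry":0,"rz":0,"grip":0.2},{"x":0,"y":0,"z":1,"rx":0,"ry":0,"rz":0,"grip":0.2},{"x":0,"y":0,"z":1,"rx":0,"ry":0,"rz":0,"grip":0.2},{"x":0,"y":0,"z":1,"rx":0,"ry":0,"rz":0,"grip":0.2},{"x":0,"y":0,"z":1,"rx":0,"ry":0,"rz":0,"grip":0.2},{"x":0,"y":0,"z":1,"rx":0,"ry":0,"rz":0,"grip":0.2},{"x":0,"y":0,"z":0,"rx":0,"ry":0,"rz":0,"grip":0.2},{"x":0,"y":0,"z":0,"rx":0,"ry":0,"rz":0,"grip":0.2}]' 60
python3 go.py 0.57 -0.0283 0.0227 100.07 6
```

```text
time: 7.75
eef_pos: [0.5696, -0.0287, 0.0284]
tcp_rot: [-0.088, 0.995, 0.053, -0.005]
contact_force: [-0.1, 0.3, -0.6]
opening: 0.45
finger_force: 62.1
t 7.75 pos [ 0.5696 -0.0287  0.0284] F [-0.1  0.3 -0.6] op 0.45 ff 62.1
shift now-axes [-0.5 -0.3  5.7] after-turn axes [-0.5 -0.3  5.7] rot [ 0.09 -0.05  0.01]
```

No contact force, and the underside is already below the pin top, so it is on the pin. Seat it.

```bash
python3 -m creep '[{"x":0,"y":0,"z":1.5,"rx":0,"ry":0,"rz":0,"grip":0.2},{"x":0,"y":0,"z":1.5,"rx":0,"ry":0,"rz":0,"grip":0.2},{"x":0,"y":0,"z":1,"rx":0,"ry":0,"rz":0,"grip":0.2},{"x":0,"y":0,"z":1,"rx":0,"ry":0,"rz":0,"grip":0.2},{"x":0,"y":0,"z":1,"rx":0,"ry":0,"rz":0,"grip":0.2},{"x":0,"y":0,"z":1,"rx":0,"ry":0,"rz":0,"grip":0.2},{"x":0,"y":0,"z":0.5,"rx":0,"ry":0,"rz":0,"grip":0.2},{"x":0,"y":0,"z":0,"rx":0,"ry":0,"rz":0,"grip":0.2},{"x":0,"y":0,"z":0,"rx":0,"ry":0,"rz":0,"grip":0.2},{"x":0,"y":0,"z":0,"rx":0,"ry":0,"rz":0,"grip":0.2}]' 60
python3 go.py 0.57 -0.0283 0.0207 100.07 6
```

```text
time: 8.58
eef_pos: [0.5696, -0.028, 0.0212]
tcp_rot: [-0.088, 0.995, 0.053, -0.005]
contact_force: [-0.9, 0.6, 2.2]
opening: 0.449
finger_force: 62.3
t 8.58 pos [ 0.5696 -0.028   0.0212] F [-0.9  0.6  2.2] op 0.449 ff 62.3
shift now-axes [-0.3 -0.5  0.5] after-turn axes [-0.3 -0.5  0.5] rot [ 0.07 -0.04  0.01]
```

```bash
python3 -m creep '[{"x":0,"y":-1,"z":0.5,"rx":0,"ry":0,"rz":0,"grip":0.2},{"x":0,"y":-1,"z":0,"rx":0,"ry":0,"rz":0,"grip":0.2},{"x":0,"y":-1,"z":0,"rx":0,"ry":0,"rz":0,"grip":0.2},{"x":0,"y":0,"z":0,"rx":0,"ry":0,"rz":0,"grip":0.2},{"x":0,"y":0,"z":0,"rx":0,"ry":0,"rz":0,"grip":0.2},{"x":0,"y":0,"z":0,"rx":0,"ry":0,"rz":0,"grip":0.2},{"x":0,"y":0,"z":0,"rx":0,"ry":0,"rz":0,"grip":0.2},{"x":0,"y":0,"z":0,"rx":0,"ry":0,"rz":0,"grip":0.2},{"x":0,"y":0,"z":0,"rx":0,"ry":0,"rz":0,"grip":0.2},{"x":0,"y":0,"z":0,"rx":0,"ry":0,"rz":0,"grip":0.2}]' 60
python3 go.py 0.57 -0.0283 0.0207 100.07 6
```

```text
time: 9.42
eef_pos: [0.5708, -0.0308, 0.0209]
tcp_rot: [-0.088, 0.995, 0.053, -0.004]
contact_force: [0.1, 1.2, 5.2]
opening: 0.45
finger_force: 62.8
t 9.42 pos [ 0.5708 -0.0308  0.0209] F [0.1 1.2 5.2] op 0.45 ff 62.8
shift now-axes [0.3 2.6 0.5] after-turn axes [0.3 2.6 0.5] rot [0.06 0.05 0.  ]
```

```bash
python3 -m creep '[{"x":0,"y":0,"z":0,"rx":0,"ry":0,"rz":0,"grip":0.5},{"x":0,"y":0,"z":0,"rx":0,"ry":0,"rz":0,"grip":0.7},{"x":0,"y":0,"z":0,"rx":0,"ry":0,"rz":0,"grip":0.8},{"x":0,"y":0,"z":0,"rx":0,"ry":0,"rz":0,"grip":0.9},{"x":0,"y":0,"z":0,"rx":0,"ry":0,"rz":0,"grip":0.9},{"x":0,"y":0,"z":-10,"rx":0,"ry":0,"rz":0,"grip":0.9},{"x":0,"y":0,"z":-20,"rx":0,"ry":0,"rz":0,"grip":1},{"x":0,"y":0,"z":-35,"rx":0,"ry":0,"rz":0,"grip":1},{"x":0,"y":0,"z":-35,"rx":0,"ry":0,"rz":0,"grip":1},{"x":0,"y":0,"z":-35,"rx":0,"ry":0,"rz":0,"grip":1}]' 60
python3 go.py 0.459 0.276 0.15 105 0
```

```text
time: 10.25
eef_pos: [0.5723, -0.045, 0.1562]
tcp_rot: [-0.088, 0.995, 0.053, -0.005]
contact_force: [0.9, -0.2, -0.1]
opening: 0.995
finger_force: 0.0
t 10.25 pos [ 0.5723 -0.045   0.1562] F [ 0.9 -0.2 -0.1] op 0.995 ff 0.0
shift now-axes [ 55.3 333.3  41.9] after-turn axes [ 26.3 339.4   6.2] rot [ 6.08  0.19 -4.91]
```

```bash
python3 -m creep '[{"x":2,"y":18,"z":0,"rx":3,"ry":0,"rz":-2.4,"grip":1},{"x":2,"y":18,"z":0,"rx":3,"ry":0.1,"rz":-2.5,"grip":1},{"x":3,"y":38,"z":0,"rx":0,"ry":0,"rz":0,"grip":1},{"x":3,"y":38,"z":0,"rx":0,"ry":0,"rz":0,"grip":1},{"x":3,"y":38,"z":0,"rx":0,"ry":0,"rz":0,"grip":1},{"x":3,"y":38,"z":0,"rx":0,"ry":0,"rz":0,"grip":1},{"x":3,"y":38,"z":0,"rx":0,"ry":0,"rz":0,"grip":1},{"x":3,"y":38,"z":0,"rx":0,"ry":0,"rz":0,"grip":1},{"x":2,"y":30,"z":0,"rx":0,"ry":0,"rz":0,"grip":1},{"x":1,"y":14,"z":0,"rx":0,"ry":0,"rz":0,"grip":1}]' 60 | head -2
python3 -m creep '[{"x":0,"y":0,"z":0,"rx":0,"ry":0,"rz":0,"grip":1},{"x":0,"y":0,"z":0,"rx":0,"ry":0,"rz":0,"grip":1},{"x":0,"y":0,"z":0,"rx":0,"ry":0,"rz":0,"grip":1},{"x":0,"y":0,"z":0,"rx":0,"ry":0,"rz":0,"grip":1},{"x":0,"y":0,"z":0,"rx":0,"ry":0,"rz":0,"grip":1},{"x":0,"y":0,"z":0,"rx":0,"ry":0,"rz":0,"grip":1},{"x":0,"y":0,"z":0,"rx":0,"ry":0,"rz":0,"grip":1},{"x":0,"y":0,"z":0,"rx":0,"ry":0,"rz":0,"grip":1},{"x":0,"y":0,"z":0,"rx":0,"ry":0,"rz":0,"grip":1},{"x":0,"y":0,"z":0,"rx":0,"ry":0,"rz":0,"grip":1}]' 60 | head -2
python3 go.py 0.459 0.276 0.15 105 0
python3 - <<'E'
from h import *
c=cam('wrist');t=cam('top')
cv2.imwrite('pics/w2.png',np.vstack([c['color'][:300],cv2.resize(t['color'][130:250,240:496],(640,300),interpolation=cv2.INTER_CUBIC)]))
print(px(c,np.array([.459,.276,.04])))
E
```

```text
time: 11.08
eef_pos: [0.4696, 0.2498, 0.1585]
time: 11.92
eef_pos: [0.4711, 0.2468, 0.1575]
t 11.92 pos [0.4711 0.2468 0.1575] F [-0.3 -0.4 -0.6] op 1.0 ff 0.0
shift now-axes [ 4.2 31.4  7.6] after-turn axes [ 4.1 31.4  7.5] rot [ 0.07  0.11 -0.03]
[351.75119454 185.70237441]
```

View pics/w2.png

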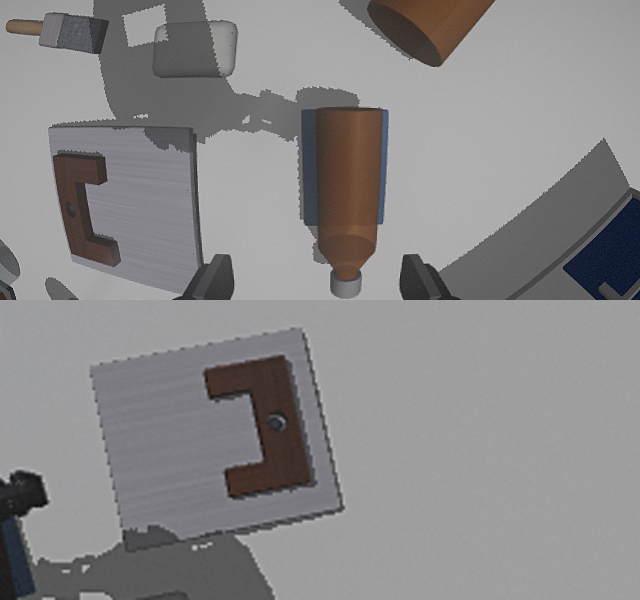

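The lower half shows the stop seated flat over the pin, prongs straight uphill. In the wrist half, the bottle base is at (351,110), the shoulder at (347,238) and the lid at (345,287). Dish corners are about (302,110) and (384,223).

```bash
python3 - <<'E'
from h import *
c=load('wrist')
l=atz(c,(345,287),.04);b=atz(c,(350,113),.04);s=atz(c,(347,237),.04)
print('base',b,'shoulder',s,'lid',l,np.linalg.norm(l-b)); u=(l-b)/np.linalg.norm(l-b)
print('head',np.degrees(np.arctan2(u[1],u[0])),'mid',b+u*.065)
# silhouette sides at mid: rays left/right at row 170
r=[atz(c,(x,175),.04) for x in(318,382)];print('sides mid',np.mean(r,0),np.linalg.norm(r[0]-r[1]))
d=[atz(c,u,.006) for u in((302,110),(389,110),(384,223),(305,225))];print('dish',np.mean(d,0),[np.linalg.norm(d[i]-d[i-1]).round(3) for i in range(4)])
E
python3 go.py 0.459 0.276 0.15 105 0 | tail -1
```

```text
base [0.39822696 0.25642915 0.04      ] shoulder [0.50853399 0.28676643 0.04      ] lid [0.56479093 0.30243509 0.04      ] 0.1728007559889625
head 15.440463378292106 mid [0.46088096 0.27373455 0.04      ]
sides mid [0.44986547 0.27193863 0.04      ] 0.05654460366650331
dish [0.45392344 0.2722523  0.006     ] [np.float64(0.118), np.float64(0.083), np.float64(0.117), np.float64(0.083)]
shift now-axes [ 4.2 31.3  7.6] after-turn axes [ 4.2 31.3  7.6] rot [ 0.07  0.12 -0.02]
```

```bash
python3 go.py 0.457 0.2735 0.021 105.3 0 | tail -1
```

```text
shift now-axes [  7.   29.2 136.6] after-turn axes [  6.6  29.5 136.6] rot [ 0.07  0.12 -0.32]
```

```bash
python3 -m creep '[{"x":4,"y":15,"z":0,"rx":0,"ry":0,"rz":-0.3,"grip":1},{"x":3,"y":14.4,"z":5,"rx":0,"ry":0,"rz":0,"grip":1},{"x":0,"y":0,"z":15,"rx":0,"ry":0,"rz":0,"grip":1},{"x":0,"y":0,"z":25,"rx":0,"ry":0,"rz":0,"grip":1},{"x":0,"y":0,"z":25,"rx":0,"ry":0,"rz":0,"grip":1},{"x":0,"y":0,"z":25,"rx":0,"ry":0,"rz":0,"grip":1},{"x":0,"y":0,"z":20,"rx":0,"ry":0,"rz":0,"grip":1},{"x":0,"y":0,"z":12,"rx":0,"ry":0,"rz":0,"grip":1},{"x":0,"y":0,"z":8,"rx":0,"ry":0,"rz":0,"grip":1},{"x":0,"y":0,"z":0,"rx":0,"ry":0,"rz":0,"grip":1}]' 40
python3 go.py 0.457 0.2735 0.021 105.3 0
```

```text
time: 12.85
eef_pos: [0.4559, 0.2733, 0.0211]
tcp_rot: [-0.133, 0.991, 0.0, -0.001]
contact_force: [-0.4, 0.6, -0.6]
opening: 1.001
finger_force: 0.0
t 12.85 pos [0.4559 0.2733 0.0211] F [-0.4  0.6 -0.6] op 1.001 ff 0.0
shift now-axes [-1.1 -0.1  0.1] after-turn axes [-1.1 -0.1  0.1] rot [ 0.06 -0.05 -0.02]
```

```bash
python3 -m creep '[{"x":0,"y":0,"z":0,"rx":0,"ry":0,"rz":0,"grip":0.8},{"x":0,"y":0,"z":0,"rx":0,"ry":0,"rz":0,"grip":0.7},{"x":0,"y":0,"z":0,"rx":0,"ry":0,"rz":0,"grip":0.5},{"x":0,"y":0,"z":0,"rx":0,"ry":0,"rz":0,"grip":0.4},{"x":0,"y":0,"z":0,"rx":0,"ry":0,"rz":0,"grip":0.4},{"x":0,"y":0,"z":0,"rx":0,"ry":0,"rz":0,"grip":0.4},{"x":0,"y":0,"z":0,"rx":0,"ry":0,"rz":0,"grip":0.4},{"x":0,"y":0,"z":0,"rx":0,"ry":0,"rz":0,"grip":0.4},{"x":0,"y":0,"z":0,"rx":0,"ry":0,"rz":0,"grip":0.4},{"x":0,"y":0,"z":0,"rx":0,"ry":0,"rz":0,"grip":0.4}]' 60
python3 go.py 0.457 0.2735 0.021 105.3 0
```

```text
time: 13.68
eef_pos: [0.4591, 0.2731, 0.025]
tcp_rot: [-0.134, 0.991, -0.0, 0.003]
contact_force: [0.6, -4.1, 5.3]
opening: 0.637
finger_force: 62.8
t 13.68 pos [0.4591 0.2731 0.025 ] F [ 0.6 -4.1  5.3] op 0.637 ff 62.8
shift now-axes [1.9 0.9 4. ] after-turn axes [1.9 0.9 4. ] rot [-0.06  0.35  0.07]
```

```bash
python3 -m creep '[{"x":0,"y":0,"z":-8,"rx":0,"ry":0,"rz":0,"grip":0.4},{"x":0,"y":0,"z":-15,"rx":0,"ry":0,"rz":0,"grip":0.4},{"x":0,"y":0,"z":-20,"rx":0,"ry":0,"rz":0,"grip":0.4},{"x":0,"y":0,"z":-25,"rx":0,"ry":0,"rz":0,"grip":0.4},{"x":0,"y":0,"z":-20,"rx":0,"ry":0,"rz":0,"grip":0.4},{"x":0,"y":0,"z":-10,"rx":0,"ry":0,"rz":0,"grip":0.4},{"x":0,"y":0,"z":0,"rx":-3,"ry":-0.1,"rz":2.6,"grip":0.4},{"x":0,"y":0,"z":0,"rx":-3,"ry":-0.1,"rz":2.6,"grip":0.4},{"x":0,"y":0,"z":0,"rx":0,"ry":0,"rz":0,"grip":0.4},{"x":0,"y":0,"z":0,"rx":0,"ry":0,"rz":0,"grip":0.4}]' 60
python3 go.py 0.5553 0.056 0.090 100.07 6
```

```text
time: 14.52
eef_pos: [0.4561, 0.2729, 0.12]
tcp_rot: [-0.088, 0.995, 0.052, -0.005]
contact_force: [0.1, -0.3, -2.6]
opening: 0.632
finger_force: 64.2
t 14.52 pos [0.4561 0.2729 0.12  ] F [ 0.1 -0.3 -2.6] op 0.632 ff 64.2
shift now-axes [ -59.7 -232.8    5.6] after-turn axes [ -59.8 -232.8    5.7] rot [ 0.02 -0.04  0.  ]
```

```bash
python3 -m creep '[{"x":-5,"y":-20,"z":0,"rx":0,"ry":0,"rz":0,"grip":0.4},{"x":-8,"y":-30,"z":0,"rx":0,"ry":0,"rz":0,"grip":0.4},{"x":-8,"y":-30,"z":0,"rx":0,"ry":0,"rz":0,"grip":0.4},{"x":-8,"y":-30,"z":0,"rx":0,"ry":0,"rz":0,"grip":0.4},{"x":-8,"y":-30,"z":0,"rx":0,"ry":0,"rz":0,"grip":0.4},{"x":-8,"y":-30,"z":0,"rx":0,"ry":0,"rz":0,"grip":0.4},{"x":-8,"y":-30,"z":0,"rx":0,"ry":0,"rz":0,"grip":0.4},{"x":-5,"y":-24,"z":0,"rx":0,"ry":0,"rz":0,"grip":0.4},{"x":-2,"y":-9,"z":0,"rx":0,"ry":0,"rz":0,"grip":0.4},{"x":0,"y":0,"z":0,"rx":0,"ry":0,"rz":0,"grip":0.4}]' 60 | head -2
python3 -m creep '[{"x":0,"y":0,"z":0,"rx":0,"ry":0,"rz":0,"grip":0.4},{"x":0,"y":0,"z":0,"rx":0,"ry":0,"rz":0,"grip":0.4},{"x":0,"y":0,"z":0,"rx":0,"ry":0,"rz":0,"grip":0.4},{"x":0,"y":0,"z":0,"rx":0,"ry":0,"rz":0,"grip":0.4},{"x":0,"y":0,"z":0,"rx":0,"ry":0,"rz":0,"grip":0.4},{"x":0,"y":0,"z":0,"rx":0,"ry":0,"rz":0,"grip":0.4},{"x":0,"y":0,"z":0,"rx":0,"ry":0,"rz":0,"grip":0.4},{"x":0,"y":0,"z":0,"rx":0,"ry":0,"rz":0,"grip":0.4},{"x":0,"y":0,"z":0,"rx":0,"ry":0,"rz":0,"grip":0.4},{"x":0,"y":0,"z":0,"rx":0,"ry":0,"rz":0,"grip":0.4}]' 60 | head -2
python3 go.py 0.5546 0.0611 0.0408 100.07 6
python3 - <<'E'
from h import *
c=cam('wrist','w3')
E
```

```text
time: 15.35
eef_pos: [0.5568, 0.0544, 0.0953]
time: 16.18
eef_pos: [0.5563, 0.0558, 0.096]
t 16.18 pos [0.5563 0.0558 0.096 ] F [-0.4  0.7 -2.5] op 0.638 ff 64.4
shift now-axes [ 0.8 -0.4 55.4] after-turn axes [ 0.8 -0.3 55.4] rot [0.08 0.04 0.01]
```

View pics/w3.png

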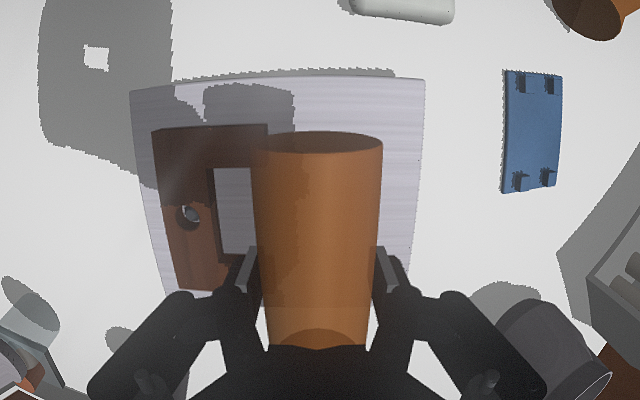

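The bottle is held square across the slope, just uphill of the prong tips, with the stop still in place. Lower it.

```bash
python3 -m creep '[{"x":0,"y":0,"z":10,"rx":0,"ry":0,"rz":0,"grip":0.4},{"x":0,"y":0,"z":12,"rx":0,"ry":0,"rz":0,"grip":0.4},{"x":0,"y":0,"z":12,"rx":0,"ry":0,"rz":0,"grip":0.4},{"x":0,"y":0,"z":8,"rx":0,"ry":0,"rz":0,"grip":0.4},{"x":0,"y":0,"z":4,"rx":0,"ry":0,"rz":0,"grip":0.4},{"x":0,"y":0,"z":2,"rx":0,"ry":0,"rz":0,"grip":0.4},{"x":0,"y":0,"z":1,"rx":0,"ry":0,"rz":0,"grip":0.4},{"x":0,"y":0,"z":1,"rx":0,"ry":0,"rz":0,"grip":0.4},{"x":0,"y":0,"z":0,"rx":0,"ry":0,"rz":0,"grip":0.4},{"x":0,"y":0,"z":0,"rx":0,"ry":0,"rz":0,"grip":0.4}]' 60
python3 go.py 0.5546 0.0611 0.0408 100.07 6
```

```text
time: 17.07
eef_pos: [0.5559, 0.061, 0.0468]
tcp_rot: [-0.088, 0.995, 0.053, -0.004]
contact_force: [-0.2, 1.0, -2.8]
opening: 0.638
finger_force: 64.4
t 17.07 pos [0.5559 0.061  0.0468] F [-0.2  1.  -2.8] op 0.638 ff 64.4
shift now-axes [ 1.3 -0.3  6. ] after-turn axes [ 1.3 -0.3  6. ] rot [0.07 0.1  0.02]
```

```bash
python3 -m creep '[{"x":1,"y":0,"z":1,"rx":0,"ry":0,"rz":0,"grip":0.4},{"x":0,"y":0,"z":1,"rx":0,"ry":0,"rz":0,"grip":0.4},{"x":0,"y":0,"z":1,"rx":0,"ry":0,"rz":0,"grip":0.4},{"x":0,"y":0,"z":1,"rx":0,"ry":0,"rz":0,"grip":0.4},{"x":0,"y":0,"z":0.5,"rx":0,"ry":0,"rz":0,"grip":0.4},{"x":0,"y":0,"z":0.5,"rx":0,"ry":0,"rz":0,"grip":0.4},{"x":0,"y":0,"z":0,"rx":0,"ry":0,"rz":0,"grip":0.4},{"x":0,"y":0,"z":0,"rx":0,"ry":0,"rz":0,"grip":0.4},{"x":0,"y":0,"z":0,"rx":0,"ry":0,"rz":0,"grip":0.4},{"x":0,"y":0,"z":0,"rx":0,"ry":0,"rz":0,"grip":0.4}]' 60
python3 go.py 0.5546 0.0611 0.0408 100.07 6
```

```text
time: 17.9
eef_pos: [0.5545, 0.0614, 0.0413]
tcp_rot: [-0.088, 0.995, 0.053, -0.004]
contact_force: [0.0, 0.2, -3.1]
opening: 0.633
finger_force: 64.4
t 17.9 pos [0.5545 0.0614 0.0413] F [ 0.   0.2 -3.1] op 0.633 ff 64.4
shift now-axes [-0.1 -0.4  0.5] after-turn axes [-0.1 -0.4  0.5] rot [0.08 0.05 0.01]
```

```bash
python3 -m creep '[{"x":0,"y":0,"z":1,"rx":0,"ry":0,"rz":0,"grip":0.4},{"x":0,"y":0,"z":0.5,"rx":0,"ry":0,"rz":0,"grip":0.4},{"x":0,"y":0,"z":0.5,"rx":0,"ry":0,"rz":0,"grip":0.4},{"x":0,"y":0,"z":0.5,"rx":0,"ry":0,"rz":0,"grip":0.4},{"x":0,"y":0,"z":0.5,"rx":0,"ry":0,"rz":0,"grip":0.4},{"x":0,"y":0,"z":0,"rx":0,"ry":0,"rz":0,"grip":0.4},{"x":0,"y":0,"z":0,"rx":0,"ry":0,"rz":0,"grip":0.4},{"x":0,"y":0,"z":0,"rx":0,"ry":0,"rz":0,"grip":0.4},{"x":0,"y":0,"z":0,"rx":0,"ry":0,"rz":0,"grip":0.4},{"x":0,"y":0,"z":0,"rx":0,"ry":0,"rz":0,"grip":0.4}]' 60
python3 go.py 0.5546 0.0611 0.0408 100.07 6
```

```text
time: 18.73
eef_pos: [0.5546, 0.0615, 0.0405]
tcp_rot: [-0.088, 0.995, 0.053, -0.005]
contact_force: [-6.3, -2.1, 10.4]
opening: 0.632
finger_force: 65.7
t 18.73 pos [0.5546 0.0615 0.0405] F [-6.3 -2.1 10.4] op 0.632 ff 65.7
shift now-axes [ 0.1 -0.4 -0.4] after-turn axes [ 0.1 -0.4 -0.4] rot [ 0.08 -0.    0.04]
```

Deck contact. Ease the load, then slide downhill to the prong tips.

```bash
python3 -m creep '[{"x":0,"y":0,"z":-1.5,"rx":0,"ry":0,"rz":0,"grip":0.4},{"x":0,"y":-2,"z":0,"rx":0,"ry":0,"rz":0,"grip":0.4},{"x":0,"y":-2,"z":0,"rx":0,"ry":0,"rz":0,"grip":0.4},{"x":0,"y":-1,"z":0,"rx":0,"ry":0,"rz":0,"grip":0.4},{"x":0,"y":-1,"z":0,"rx":0,"ry":0,"rz":0,"grip":0.4},{"x":0,"y":-0.5,"z":0,"rx":0,"ry":0,"rz":0,"grip":0.4},{"x":0,"y":-0.5,"z":0,"rx":0,"ry":0,"rz":0,"grip":0.4},{"x":0,"y":0,"z":0,"rx":0,"ry":0,"rz":0,"grip":0.4},{"x":0,"y":0,"z":0,"rx":0,"ry":0,"rz":0,"grip":0.4},{"x":0,"y":0,"z":0,"rx":0,"ry":0,"rz":0,"grip":0.4}]' 60
python3 go.py 0.5558 0.0533 0.040 100.07 6
```

```text
time: 19.57
eef_pos: [0.5564, 0.0549, 0.0398]
tcp_rot: [-0.088, 0.995, 0.053, -0.003]
contact_force: [-0.7, 2.6, 5.5]
opening: 0.632
finger_force: 65.2
t 19.57 pos [0.5564 0.0549 0.0398] F [-0.7  2.6  5.5] op 0.632 ff 65.2
shift now-axes [ 0.9 -1.5 -0.4] after-turn axes [ 0.9 -1.5 -0.4] rot [ 0.1   0.14 -0.01]
```

```bash
python3 -m creep '[{"x":0,"y":-0.5,"z":-0.5,"rx":0,"ry":0,"rz":0,"grip":0.4},{"x":0,"y":-0.5,"z":0,"rx":0,"ry":0,"rz":0,"grip":0.4},{"x":0,"y":-0.5,"z":0,"rx":0,"ry":0,"rz":0,"grip":0.4},{"x":0,"y":-0.5,"z":0,"rx":0,"ry":0,"rz":0,"grip":0.4},{"x":0,"y":-0.5,"z":0,"rx":0,"ry":0,"rz":0,"grip":0.4},{"x":0,"y":0,"z":0,"rx":0,"ry":0,"rz":0,"grip":0.4},{"x":0,"y":0,"z":0,"rx":0,"ry":0,"rz":0,"grip":0.4},{"x":0,"y":0,"z":0,"rx":0,"ry":0,"rz":0,"grip":0.4},{"x":0,"y":0,"z":0,"rx":0,"ry":0,"rz":0,"grip":0.4},{"x":0,"y":0,"z":0,"rx":0,"ry":0,"rz":0,"grip":0.4}]' 60
python3 go.py 0.5558 0.0533 0.040 100.07 6
```

```text
time: 20.4
eef_pos: [0.5562, 0.0532, 0.0396]
tcp_rot: [-0.087, 0.995, 0.054, -0.004]
contact_force: [-0.3, 5.6, 4.5]
opening: 0.636
finger_force: 65.1
t 20.4 pos [0.5562 0.0532 0.0396] F [-0.3  5.6  4.5] op 0.636 ff 65.1
shift now-axes [ 0.4  0.2 -0.4] after-turn axes [ 0.4  0.2 -0.4] rot [ 0.19  0.08 -0.04]
```

```bash
python3 -m creep '[{"x":0,"y":-0.5,"z":-0.3,"rx":0,"ry":0,"rz":0,"grip":0.4},{"x":0,"y":-0.5,"z":0,"rx":0,"ry":0,"rz":0,"grip":0.4},{"x":0,"y":-0.5,"z":0,"rx":0,"ry":0,"rz":0,"grip":0.4},{"x":0,"y":-0.5,"z":0,"rx":0,"ry":0,"rz":0,"grip":0.4},{"x":0,"y":0,"z":0,"rx":0,"ry":0,"rz":0,"grip":0.4},{"x":0,"y":0,"z":0,"rx":0,"ry":0,"rz":0,"grip":0.4},{"x":0,"y":0,"z":0,"rx":0,"ry":0,"rz":0,"grip":0.4},{"x":0,"y":0,"z":0,"rx":0,"ry":0,"rz":0,"grip":0.4},{"x":0,"y":0,"z":0,"rx":0,"ry":0,"rz":0,"grip":0.4},{"x":0,"y":0,"z":0,"rx":0,"ry":0,"rz":0,"grip":0.4}]' 60
python3 go.py 0.5558 0.0533 0.040 100.07 6
python3 - <<'E'
from h import *
a=cam('wrist');b=cam('scene')
cv2.imwrite('pics/w4.png',np.hstack([a['color'][60:380,100:500],cv2.resize(b['color'][150:250,230:355],(400,320),interpolation=cv2.INTER_CUBIC)]))
E
```

```text
time: 21.23
eef_pos: [0.5561, 0.0528, 0.0396]
tcp_rot: [-0.087, 0.995, 0.055, -0.005]
contact_force: [0.3, 10.5, 4.8]
opening: 0.634
finger_force: 65.2
t 21.23 pos [0.5561 0.0528 0.0396] F [ 0.3 10.5  4.8] op 0.634 ff 65.2
shift now-axes [ 0.2  0.6 -0.4] after-turn axes [ 0.2  0.6 -0.4] rot [ 0.37  0.04 -0.06]
```

View pics/w4.png

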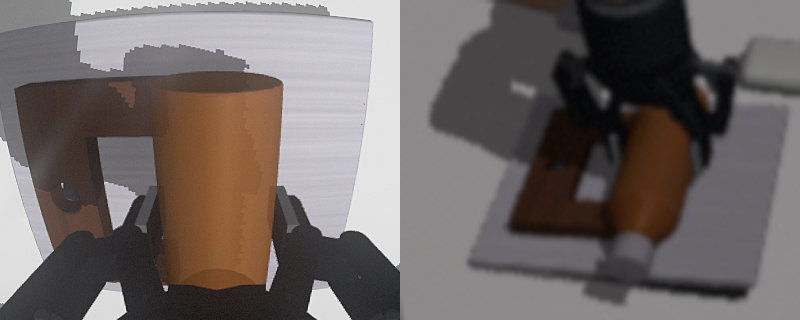

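Firmly against both prong tips: the downhill force rises with no motion. The left picture shows both tips under the bottle and the right one shows it square on the deck. Ease the preload and open gently.

```bash
python3 -m creep '[{"x":0,"y":0.7,"z":-0.5,"rx":0,"ry":0,"rz":0,"grip":0.4},{"x":0,"y":0.7,"z":-0.5,"rx":0,"ry":0,"rz":0,"grip":0.4},{"x":0,"y":0.6,"z":0,"rx":0,"ry":0,"rz":0,"grip":0.5},{"x":0,"y":0,"z":0,"rx":0,"ry":0,"rz":0,"grip":0.6},{"x":0,"y":0,"z":0,"rx":0,"ry":0,"rz":0,"grip":0.64},{"x":0,"y":0,"z":0,"rx":0,"ry":0,"rz":0,"grip":0.67},{"x":0,"y":0,"z":0,"rx":0,"ry":0,"rz":0,"grip":0.7},{"x":0,"y":0,"z":0,"rx":0,"ry":0,"rz":0,"grip":0.72},{"x":0,"y":0,"z":0,"rx":0,"ry":0,"rz":0,"grip":0.75},{"x":0,"y":0,"z":0,"rx":0,"ry":0,"rz":0,"grip":0.75}]' 20
python3 go.py 0.5558 0.0533 0.040 100.07 6
python3 - <<'E'
from h import *
a=cam('wrist','w5')
E
```

```text
time: 22.17
eef_pos: [0.5563, 0.0515, 0.0407]
tcp_rot: [-0.088, 0.995, 0.053, -0.004]
contact_force: [0.2, 0.1, 0.5]
opening: 0.75
finger_force: 0.0
t 22.17 pos [0.5563 0.0515 0.0407] F [0.2 0.1 0.5] op 0.75 ff 0.0
shift now-axes [0.2 1.7 0.9] after-turn axes [0.2 1.7 0.9] rot [0.04 0.06 0.  ]
```

View pics/w5.png

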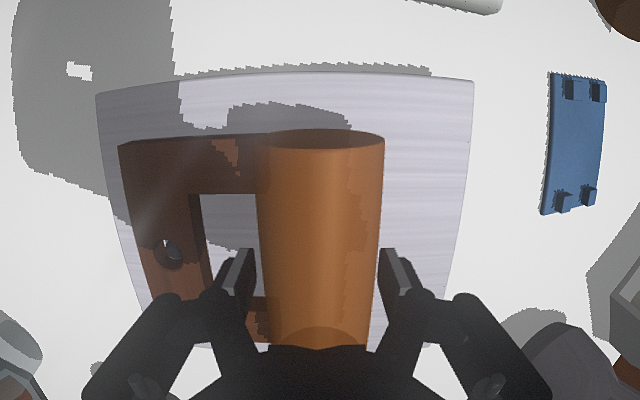

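Fingers are clear on both sides (240 and 390) and the bottle rests against the tips. Open fully and retract.

```bash
python3 -m creep '[{"x":0,"y":1,"z":0,"rx":0,"ry":0,"rz":0,"grip":0.9},{"x":0,"y":0,"z":0,"rx":0,"ry":0,"rz":0,"grip":0.95},{"x":0,"y":0,"z":0,"rx":0,"ry":0,"rz":0,"grip":0.95},{"x":0,"y":0,"z":-8,"rx":0,"ry":0,"rz":0,"grip":0.95},{"x":0,"y":0,"z":-15,"rx":0,"ry":0,"rz":0,"grip":0.95},{"x":0,"y":0,"z":-20,"rx":0,"ry":0,"rz":0,"grip":0.95},{"x":0,"y":0,"z":-30,"rx":0,"ry":0,"rz":0,"grip":0.95},{"x":0,"y":0,"z":-30,"rx":0,"ry":0,"rz":0,"grip":0.95},{"x":0,"y":0,"z":-30,"rx":0,"ry":0,"rz":0,"grip":0.95},{"x":0,"y":0,"z":-10,"rx":0,"ry":0,"rz":0,"grip":0.95}]' 20
python3 -m creep '[{"x":0,"y":20,"z":0,"rx":0,"ry":0,"rz":0,"grip":0.95},{"x":0,"y":35,"z":0,"rx":0,"ry":0,"rz":0,"grip":0.95},{"x":0,"y":35,"z":0,"rx":0,"ry":0,"rz":0,"grip":0.95},{"x":0,"y":35,"z":0,"rx":0,"ry":0,"rz":0,"grip":0.95},{"x":0,"y":35,"z":0,"rx":0,"ry":0,"rz":0,"grip":0.95},{"x":0,"y":20,"z":0,"rx":0,"ry":0,"rz":0,"grip":0.95},{"x":0,"y":0,"z":0,"rx":0,"ry":0,"rz":0,"grip":0.95},{"x":0,"y":0,"z":0,"rx":0,"ry":0,"rz":0,"grip":0.95},{"x":0,"y":0,"z":0,"rx":0,"ry":0,"rz":0,"grip":0.95},{"x":0,"y":0,"z":0,"rx":0,"ry":0,"rz":0,"grip":0.95}]' 20 | head -2
python3 - <<'E'
from h import *
a=cam('top');b=cam('scene')
cv2.imwrite('pics/f.png',np.hstack([cv2.resize(a['color'][120:245,260:385],(400,400),interpolation=cv2.INTER_CUBIC),cv2.resize(b['color'][150:250,240:340],(400,400),interpolation=cv2.INTER_CUBIC)]))
E
```

```text
time: 23.05
eef_pos: [0.5611, 0.0375, 0.189]
tcp_rot: [-0.088, 0.995, 0.052, 0.0]
contact_force: [0.8, 0.7, 0.9]
opening: 0.946
finger_force: 0.0
time: 23.88
eef_pos: [0.5272, 0.2133, 0.2014]
```

View pics/f.png

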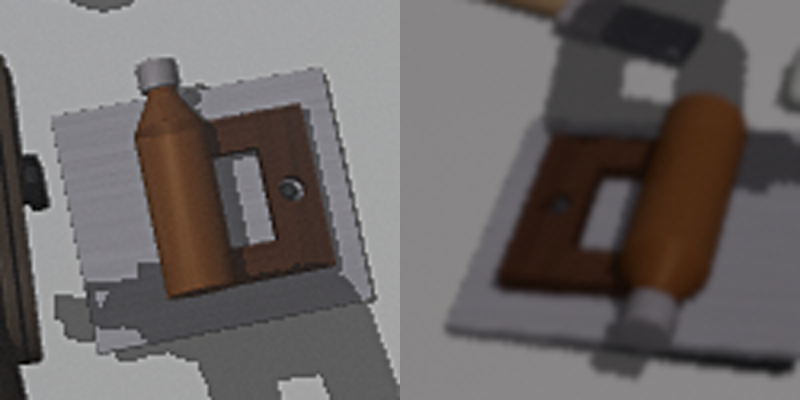

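The bottle lies across the slope against both prongs, the stop is seated on the pin, and the robot is clear of everything.

```bash
python3 -c "from plant import sign_off; print(sign_off())"
```

```text
the job is handed in; nothing more can be done
None
```

I handed the job in at about 24 s: the stop is seated over the pin with its prongs straight uphill, the bottle rests across the slope against both tips, and the arm touches nothing.

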